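# Thread a napkin ring onto the stand's rod and fit the end cap

## Task

Put the napkin rings away on the light wooden stand: slide the green ring over the free end of the brass rod and push it in until the dark ring already hanging there sits against the stand's upright and the green ring sits against the dark one. Then push the square wooden end cap with the brass knob, hollow end first, fully onto the end of the rod, and let go. The blue ring stays out where it is, and so do the jars, shakers, bar measure and other things.

Things in the scene. Friction and masses are not known exactly. Their poses are not given: they have to be found in the camera images.
- stand: Light wood napkin-ring stand, fixed, in a new place and yaw each time. Origin: on the worktop (z = 0) under the front face of its upright board. x runs along the rod from its free end to the upright, y across, z up. Upright: x = 0 to 16 mm, 120 mm wide. Foot: x = -105 to 30 mm, 120 mm wide, 14 mm high. Top board: see board_edge.
- rod_root (a point): Point on the axis of the stand's level brass rod, at the upright's front face, 80 mm above the worktop; axes as the stand's. The rod is 22 mm in diameter and 122 mm long, with a rounded free end.
- rod_tip (a point): Point on the rod's axis at its free end, 122 mm from rod_root; axes as the stand's.
- board_edge (a point): Middle of the lower front edge of the stand's top board, 150 mm wide, which overhangs the rod by 65 mm from the upright, underside 135 mm above the rod's axis. With a thin rail on it, it reaches 245 mm above the worktop. An upright gripper strikes it as the ring goes home: lean the tool 30 to 40 degrees, its body back towards the rod's free end, fingertips to the upright.
- dark_ring: Dark wood napkin ring hanging loose on the rod, at a new distance from the upright each time: a block 60 x 60 mm outside and 40 mm long, with a round hole 36 mm wide through its length. Origin at its centre, x along the hole. Its centre hangs 7 mm below the rod's axis; it slides easily when pushed; about 70 g. Home: centre 20 mm from the upright.
- green_ring: Green painted napkin ring, the one to thread: 60 x 60 mm outside, 40 mm long, hole 36 mm wide (brass-edged) through its length, about 70 g. Origin at its centre, x along the hole; either end may go first. Stands on a flat side, hole level, centre 30 mm up; grip it across its 60 mm width, tool upright or leaning along the hole. Home: centre 60 mm from the upright, 7 mm below the rod's axis once let go.
- blue_ring: Blue painted napkin ring, same shape and size as the green one; it stays where it stands.
- cap: End cap: a square brown wood block, 50 x 50 mm and 46 mm long, with a round blind hole 30 mm wide and 40 mm deep in its +x end; on the other end a brass knob 19 mm long, 30 mm wide. Origin at the block's centre, x along the hole, out of its mouth. Lies on a flat side, hole level, centre 25 mm up; grip it across its 50 mm width. About 80 g. Home: mouth 80 to 82 mm from the upright.
- cap_mouth (a point): Centre of the mouth of the cap's hole, 23 mm along +x from the cap's origin. Fully on, the rod's end meets the bottom of the hole.
- salt_shaker: Bystander: glass salt shaker with a grey metal top, 44 mm wide, 90 mm tall. Origin at the centre of its underside.
- jigger: Bystander: grey metal two-ended bar measure, 43 mm wide, 78 mm tall. Origin at the centre of its underside.
- nutmeg_jar: Bystander: spice jar with a dark screw top, 44 mm wide, 105 mm tall. Origin at the centre of its underside.
- olive_jar: Bystander: jar with a green metal lid, 63 mm wide, 110 mm tall. Origin at the centre of its underside.
- shaker: Bystander: steel cocktail shaker, 70 mm wide, 203 mm tall. Origin at the centre of its underside.
Not all that is in view belongs to the job. Leave any purple look-alike of the dark_ring alone.

How it is judged:
On the way:
1. the green ring is on the rod, pushed in so that the dark ring sits against the upright and the green ring against the dark one, while the cap is not yet on the rod (x of dark_ring in the frame of rod_root between -0.032 and -0.014 m and y of dark_ring in the frame of rod_root between -0.014 and 0.014 m and z of dark_ring in the frame of rod_root between -0.016 and 0.014 m and x of green_ring in the frame of rod_root between -0.075 and -0.052 m and y of green_ring in the frame of rod_root between -0.014 and 0.014 m and z of green_ring in the frame of rod_root between -0.016 and 0.014 m and distance between cap_mouth and rod_root above 0.13 m), for 0.2 s.
At the end, for the whole second after the job is handed in: Along the rod from the upright: dark ring (centre 14 to 32 mm out), green ring (52 to 75 mm), cap (mouth 70 to 93 mm, within 10 mm across and 12 mm below the rod's axis, 0.25 rad of its direction); ring centres within 14 mm of the axis across and up, 16 mm down; all slower than 20 mm/s (x of dark_ring in the frame of rod_root between -0.032 and -0.014 m and y of dark_ring in the frame of rod_root between -0.014 and 0.014 m and z of dark_ring in the frame of rod_root between -0.016 and 0.014 m and x of green_ring in the frame of rod_root between -0.075 and -0.052 m and y of green_ring in the frame of rod_root between -0.014 and 0.014 m and z of green_ring in the frame of rod_root between -0.016 and 0.014 m and x of cap_mouth in the frame of rod_root between -0.093 and -0.07 m and y of cap_mouth in the frame of rod_root between -0.01 and 0.01 m and z of cap_mouth in the frame of rod_root between -0.012 and 0.01 m and angle between the x axis of cap and the x axis of stand, either way round below 0.25 rad and linear speed of each of dark_ring, green_ring, cap below 0.02 m/s); the robot touches nothing.
It fails at once if the blue ring or another bystander is shifted by more than 40 mm or knocked over (distance of any of blue_ring, salt_shaker, jigger, nutmeg_jar, olive_jar, shaker from where it was at the start of the episode above 0.04 m or angle between any of salt_shaker, jigger, nutmeg_jar, olive_jar, shaker's own z axis and vertical above 0.5 rad).
It also fails if it takes over 48 s, if anything falls off the work surface, if the arm or the gripper's body presses on something with over 40 N, if the wrist force passes 120 N, or if a joint passes its speed limit or range.

## Robot

A 6-joint arm with a two-finger parallel gripper is mounted at the origin on a cart in front of the work surface, level with it; the furniture and walls round the work are solid. World frame = base frame: x ahead of the robot, y to its left, z up, the work surface at z = 0. Lengths are in m, angles in rad, forces in N, time in s.
With the tool pointing down it reaches from about 0.35 to 0.925 m from the base axis. Payload 6.4 kg.
Tool frame: the origin (TCP) lies at the very end of the fingers, on their centre line; the grasp point (between the pads) lies 19 mm behind it (arm.tcp_to_grasp is the distance from the TCP to the grasp point, in m); z points along the fingers, y is the line along which they close (so a half turn about z gives the same grasp; the last joint's range is limited). The gripper opens to 85 mm and grips with 20 to 120 N. Pads are 22 mm wide; open, the fingers measure 114 mm over their backs; the gripper's body (76 mm by 85 mm) begins 54 mm behind the grasp point. The pads swing forward as they close: fully open they stand 13 mm farther back than shut.
Start: joints at [-1.469, 0.245, 1.558, -0, 1.339, -0.174], TCP at [0.177, -0.625, 0.231] pointing down, gripper open.
Joint ranges: [-3.13, 3.13], [-1.02, 2.26], [0.13, 2.54], [-0.95, 4.09], [0.21, 2.88], [-2.74, 2.74]. Speed limits (rad/s): [2.57, 2.57, 3.14, 3.14, 3.14, 3.14].

## Interface

Orientations are given as a unit quaternion [w, x, y, z].
In Python, from cell import arm gives the robot as it stands. The module is installed in compiled form; this text tells all that it offers.
- The arm moves only by the tool servo_tool, never from a script. Its argument "motion" is one flat list of numbers, 5 for each row, row after row: the shift along the tool's x, y, z as a fraction of full scale, then the turn about the tool's z as a fraction of full scale, then the closure, from -1 (fully open) to 1 (shut), so that 0 is half open. In form: [tx, ty, tz, spin, gripper, tx, ty, tz, spin, gripper, ...]. A call has 1 to 20 rows; each row is the pose to reach, as a shift and turn from the pose commanded when the call began, along the tool's axes at that moment; what a row does not reach only later rows make up. Full scale, the value 1, is 15 cm for a shift and 45 degrees for a turn. A row lasts 1/10 s, in which the tool goes at most 50 mm and 8.59 degrees, less where a joint would pass 70% of its speed; a pose out of reach is approached as far as the arm can. A call with a number of a shift or a turn outside -1 to 1 is refused whole. A call with a gripper value outside its range is refused whole. The fingers move at their own pace and stop on an object; "force" is the grip in N (left out, the last holds). Time passes only in rows, so rows that repeat a pose let the fingers close. It gives the time, the measured TCP pose, the force, the opening and the grip force at its end, in the units of the state.
- arm.get_obs(): the state, without advancing time (a new reading comes with each control period).
- arm.read_camera(name): name is "side" or "top" or "wrist"; returns a dict with "img" (480x640x3 uint8, red, green, blue), "fx", "fy", "cx", "cy" (pixels), "position" and "orientation" of the camera in the world. Camera axes: x right, y down, z forward; pixel columns grow to the right and rows downward; lengths in m; the calibration is good to about 2 mm. The wrist camera is an equidistant fisheye: a pixel r from the principal point sees the ray r / f radians off the axis. A picture is of the moment at which its call begins. There is no depth.
- arm.finish_job(): hands the job in; it is judged then, once.
The state is a dict: "t": time; "q": joint angles; "joint_vel": joint speeds; "effort": joint torques, N m; "tool_pos": TCP position; "orientation": TCP orientation; "ft_force": force on the tool from outside, world axes, zero at the start; "moment": the same for the moment, N m; "opening": finger opening in m; "finger_force": force on a finger pad.
Only numpy, scipy, OpenCV 4.12 (cv2) and the standard library are available. Lean on these libraries where they do the work, as an engineer would, in place of code of your own. Each camera call takes 0.05 s, during which the arm holds its last target. There are 200 camera calls.

## Working session

There is one attempt and no reset: what is moved stays moved. The work goes in short steps, Python scripts to look and compute and a tool call to move; the robot and the scene stay as the last step left them, time stands still between calls to the robot, and variables do not carry over. Pictures are saved under pics/ and viewed, at most 10 in all, crops included, and the job is handed in when it is done.

Besides the shell and the picture viewer there is one more tool, called after ">>>" as name(argument=value, ...) on one line, values as JSON. servo_tool: Moves the arm, as the interface text tells. Shift numbers are shares of 15 cm and turn numbers shares of 45 degrees, none past 1 either way. Its arguments: {"type":"object","properties":{"motion":{"type":"array"},"force":{"type":"number"}},"required":["motion"]}

```bash
mkdir -p pics; cat > h.py <<'E'
import numpy as np, cv2
from cell import arm
from scipy.spatial.transform import Rotation as R
def rot(q): return R.from_quat([q[1],q[2],q[3],q[0]])
def grab(n,name):
    c=arm.read_camera(n); cv2.imwrite(f'pics/{name}.png',c['img'][:,:,::-1]); np.save(f'pics/{name}.npy',c,allow_pickle=True); return c
def load(name): return np.load(f'pics/{name}.npy',allow_pickle=True).item()
def px2w(c,u,v,z,fish=False):
    x,y=(u-c['cx'])/c['fx'],(v-c['cy'])/c['fy']
    if fish:
        t=np.hypot(x,y); s=np.sin(t)/max(t,1e-9); d=np.array([x*s,y*s,np.cos(t)])
    else: d=np.array([x,y,1.])
    d=rot(c['orientation']).apply(d); p=np.array(c['position']); return p+d*(z-p[2])/d[2]
def w2px(c,P):
    P=np.atleast_2d(P); d=rot(c['orientation']).inv().apply(P-np.array(c['position']))
    return np.c_[d[:,0]/d[:,2]*c['fx']+c['cx'],d[:,1]/d[:,2]*c['fy']+c['cy']]
E
python3 - <<'E'
from h import *
for n in('side','top','wrist'):
    c=grab(n,n+'0'); print(n,c['position'],c['orientation'],c['fx'],c['fy'],c['cx'],c['cy'])
o=arm.get_obs(); print(o)
E
```

```text
side [ 0.02621703 -0.74034418  1.44091896] [-0.25856373  0.90934413 -0.31417605  0.08678401] 526.906575685666 526.906575685666 320.3569215335091 239.66541294454387
top [ 0.25544429 -0.1201837   1.49280656] [ 0.06669599 -0.70015663  0.70794509 -0.06439014] 462.6209247283972 462.6209247283972 321.02917503358896 233.48645931564988
wrist [ 0.25233755 -0.60251407  0.37245903] [ 0.12455834  0.78766349 -0.59569579 -0.09601027] 371.64829954431775 371.64829954431775 321.5914616412351 240.58624312043725
{'t': 0.15, 'q': array([-1.46909776e+00,  2.45687366e-01,  1.55875132e+00,  8.33561582e-06,
        1.33870984e+00, -1.74086063e-01]), 'joint_vel': array([-1.63685868e-03, -2.96793849e-03, -3.07745966e-03,  1.10009660e-03,
        4.77799782e-05, -1.18138845e-03]), 'effort': array([ 1.54847598e-04, -4.29987895e+01, -3.26551366e+01, -1.51107679e-04,
        3.54104064e-03,  1.17820019e-05]), 'tool_pos': array([ 0.17696762, -0.62499111,  0.23040259]), 'orientation': array([-7.77280581e-04,  9.90507742e-01,  1.37454747e-01,  3.22029635e-05]), 'ft_force': array([-0.04430833,  0.59933556, -0.62144397]), 'moment': array([-0.04928779, -0.03272517, -0.03160461]), 'finger_force': 0.0, 'opening': 0.08520601878243382}
```

View pics/top0.png

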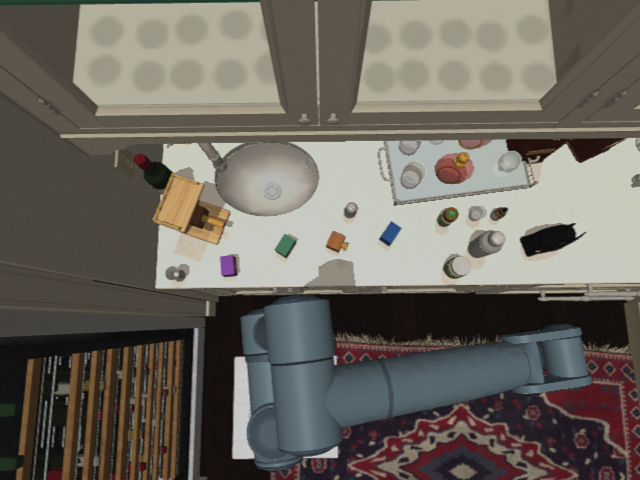

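View pics/side0.png

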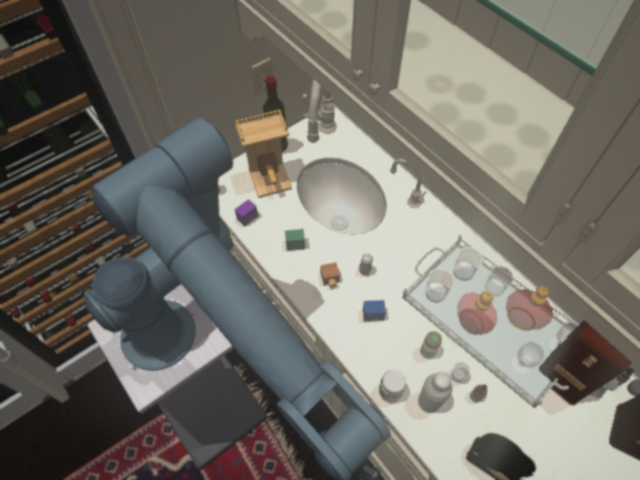

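The top view shows the stand at (190,210) with its rod pointing right and slightly down. The green ring is at (286,245), the cap at (337,241) with its knob to the lower right, the blue ring at (390,233) and the purple decoy at (229,265). The side view agrees. I'll zoom in on the stand, green ring and cap.

```bash
python3 - <<'E'
from h import *
a=load('top0')['img'][165:285,145:355]; b=load('side0')['img'][105:295,225:350]
a=cv2.resize(a,None,fx=3.8,fy=3.8,interpolation=cv2.INTER_CUBIC); cv2.imwrite('pics/topc.png',a[:,:,::-1])
c=load('top0')
for n,u,v,z in[('green',286,243,.06),('cap',337,240,.05),('blue',390,232,.06),('purple',229,264,.06),('base',275,440,0)]: print(n,px2w(c,u,v,z).round(3))
E
```

```text
green [ 0.495 -0.007  0.06 ]
cap [ 0.505 -0.167  0.05 ]
blue [ 0.527 -0.334  0.06 ]
purple [0.431 0.171 0.06 ]
base [-0.099  0.029  0.   ]
```

View pics/topc.png

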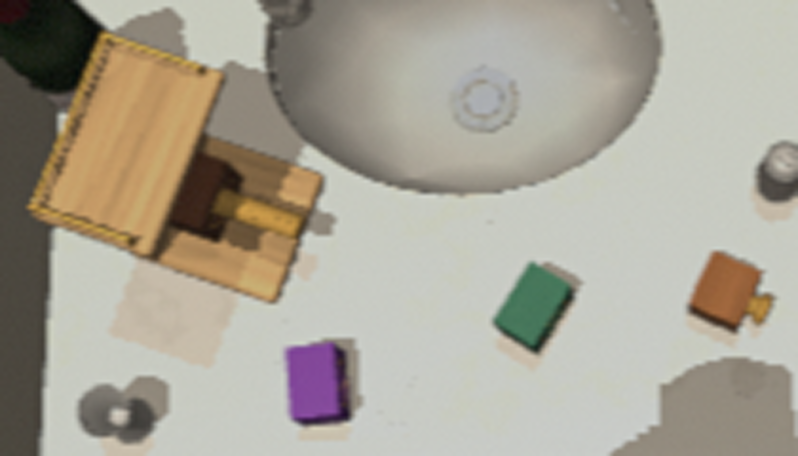

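```bash
python3 - <<'E'
from h import *
c=load('top0')
W=lambda u,v,z: px2w(c,145+u/3.8-.4,165+v/3.8-.4,z)
A=W(322,176,.014);B=W(273,300,.014); print('foot',A,B,np.linalg.norm(A-B))
d=(A-B)[:2]; yaw1=np.degrees(np.arctan2(d[1],d[0]))+90
C=W(223,73,.245);D=W(152,255,.245); e=(C-D)[:2];print('board',C,D,np.linalg.norm(e),np.degrees(np.arctan2(e[1],e[0]))+90)
print('yaw foot',yaw1)
m=(A+B)/2; 
for y in (yaw1,np.degrees(np.arctan2(e[1],e[0]))+90):
    x=np.array([np.cos(np.radians(y)),np.sin(np.radians(y))]); print('root from foot',m[:2]+.105*x,'from board',((C+D)/2)[:2]+.065*x)
print('rod top tip',W(305,223,.085),'rod near',W(218,200,.091),'tip lat')
for n,P,z in(('green',[(532,263),(573,293),(538,350),(497,318)],.06),('cap',[(720,253),(762,270),(735,328),(690,294)],.05)):
    Q=np.array([W(u,v,z) for u,v in P])[:,:2]; print(n,Q.mean(0),[ (np.linalg.norm(Q[i]-Q[(i+1)%4]).round(3),np.degrees(np.arctan2(*(Q[(i+1)%4]-Q[i])[::-1])).round(1)) for i in range(4)])
print('knob',W(762,305,.03))
E
```

```text
foot [0.61210752 0.18359173 0.014     ] [0.50390551 0.22261684 0.014     ] 0.11502449787437902
board [0.63532624 0.21127762 0.245     ] [0.49910408 0.25773994 0.245     ] 0.14392784865368624 71.16664368313938
yaw foot 70.1671942263712
root from foot [0.59363056 0.30187638] from board [0.58926814 0.29565341]
root from foot [0.59190227 0.30248274] from board [0.58819825 0.29602878]
rod top tip [0.55560579 0.18191493 0.085     ] rod near [0.57437184 0.25235724 0.091     ] tip lat
green [ 0.48878306 -0.00474089] [(np.float64(0.043), np.float64(-127.0)), (np.float64(0.055), np.float64(148.6)), (np.float64(0.043), np.float64(51.5)), (np.float64(0.054), np.float64(-32.1))]
cap [ 0.50523566 -0.16360026] [(np.float64(0.038), np.float64(-113.1)), (np.float64(0.054), np.float64(154.3)), (np.float64(0.047), np.float64(51.9)), (np.float64(0.043), np.float64(-36.5))]
knob [ 0.4922569  -0.19362505  0.03      ]
```

```bash
cat > plan.py <<'E'
import sys
from h import *
def state():
    o=arm.get_obs(); Rm=rot(o['orientation']).as_matrix(); return np.array(o['tool_pos']),np.degrees(np.arctan2(Rm[1,0],Rm[0,0])),Rm,o
def plan(wps):
    p,h,Rm,o=state(); print('t',o['t'],'p',p.round(4),'head',h.round(2),'tilt',np.degrees(np.arccos(-Rm[2,2])).round(2),'q6',o['q'][5].round(2),'F',o['ft_force'].round(1),'open',round(o['opening'],4))
    for x,y,z,hh in wps:
        a=np.radians(h); d=np.array([x,y,z])-p
        f=np.array([d[0]*np.cos(a)+d[1]*np.sin(a),d[0]*np.sin(a)-d[1]*np.cos(a),-d[2]])/.15
        print((f).round(3),'spin',round(-(hh-h)/45,3),'rows',np.linalg.norm(d)/.05,abs(hh-h)/8.59); p=np.array([x,y,z]);h=hh
E
python3 - <<'E'
from plan import *
plan([(.20,-.46,.29,59),(.27,-.27,.29,103),(.35,-.1,.29,146),(.43,.0,.25,190),(.489,-.005,.2,236)])
E
```

```text
t 0.15 p [ 0.177  -0.625   0.2304] head 15.8 tilt 0.09 q6 -0.17 F [-0.   0.6 -0.6] open 0.0852
[ 0.447 -1.017 -0.397] spin -0.96 rows 3.538610439487958 5.028967075499797
[ 1.326 -0.252 -0.   ] spin -0.978 rows 4.049691346263318 5.122235157159488
[ 0.984  0.775 -0.   ] spin -0.956 rows 3.757658845611187 5.005820721769499
[-0.069  0.851  0.267] spin -0.978 rows 2.6832815729997477 5.122235157159488
[-0.382 -0.101  0.333] spin -1.022 rows 1.5499677415998048 5.355064027939465
```

>>> servo_tool(motion=[0.5,-1,-0.4,-0.98,-1,0.5,-1,-0.4,-0.98,-1,0.5,-1,-0.4,-0.98,-1,0.5,-1,-0.4,-0.98,-1,0.5,-1,-0.4,-0.98,-1,0.5,-1,-0.4,-0.98,-1], force=40)

```text
t: 0.75
tool_pos: [0.2086, -0.4601, 0.2917]
orientation: [0.001, 0.866, 0.5, -0.0]
ft_force: [0.8, -1.0, -0.2]
opening: 0.0854
finger_force: 0.0
```

```bash
python3 - <<'E'
from plan import *
plan([(.34,-.32,.29,60+44),(.42,-.18,.29,148)])
E
```

```text
t 0.75 p [ 0.2086 -0.4601  0.2917] head 59.99 tilt 0.07 q6 -0.85 F [ 0.8 -1.  -0.2] open 0.0854
[1.247 0.291 0.011] spin -0.978 rows 3.8424371384834335 5.123217447915361
[ 0.777  0.743 -0.   ] spin -0.978 rows 3.224903099319419 5.122235157159488
```

>>> servo_tool(motion=[1,0.3,0,-0.98,-1,1,0.3,0,-0.98,-1,1,0.3,0,-0.98,-1,1,0.3,0,-0.98,-1,1,0.3,0,-0.98,-1,1,0.3,0,-0.98,-1])

```text
t: 1.35
tool_pos: [0.3227, -0.3533, 0.2907]
orientation: [-0.001, 0.616, 0.788, 0.0]
ft_force: [0.4, 0.3, -0.3]
opening: 0.085
finger_force: 0.0
```

```bash
python3 - <<'E'
from plan import *
plan([(.42,-.18,.29,148),(.43,-.03,.27,192),(.489,-.005,.2,236)])
E
```

```text
t 1.35 p [ 0.3227 -0.3533  0.2907] head 103.95 tilt 0.07 q6 -1.31 F [ 0.4  0.3 -0.3] open 0.085
[0.965 0.908 0.005] spin -0.979 rows 3.9755385473374654 5.127656186036149
[0.473 0.883 0.133] spin -0.978 rows 3.0331501776206196 5.122235157159488
[-0.419  0.081  0.467] spin -0.978 rows 1.8979989462589277 5.122235157159488
```

>>> servo_tool(motion=[0.96,0.9,0,-0.98,-1,0.96,0.9,0,-0.98,-1,0.96,0.9,0,-0.98,-1,0.96,0.9,0,-0.98,-1,0.96,0.9,0,-0.98,-1,0.96,0.9,0,-0.98,-1])

```text
t: 1.95
tool_pos: [0.419, -0.1805, 0.291]
orientation: [-0.0, 0.275, 0.961, 0.0]
ft_force: [0.6, -0.5, 0.2]
opening: 0.0853
finger_force: 0.0
```

```bash
python3 - <<'E'
from plan import *
plan([(.43,-.03,.28,192)])
grab('wrist','w1')
E
```

```text
t 1.95 p [ 0.419  -0.1805  0.291 ] head 148.04 tilt 0.04 q6 -1.67 F [ 0.6 -0.5  0.2] open 0.0853
[0.469 0.89  0.073] spin -0.977 rows 3.026005327887075 5.117483393248169
```

View pics/w1.png

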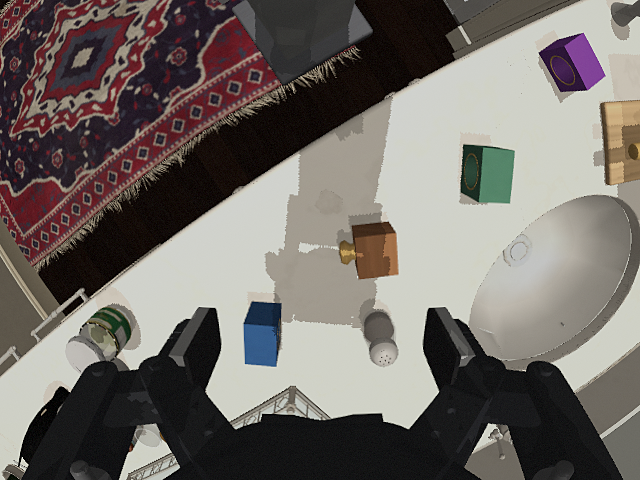

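The wrist view shows the green ring's top face with corners near (477,147), (515,149), (511,203) and (481,202). The cap is at (375,250) with its knob to the left at (347,252), and the salt shaker is at (380,340).

```bash
python3 - <<'E'
from h import *
c=load('w1')
for n,P,z in(('green',[(477,147),(515,149),(511,203),(481,202)],.06),('cap',[(357,226),(391,222),(398,274),(361,278)],.05)):
    Q=np.array([px2w(c,u,v,z,True) for u,v in P])[:,:2]; print(n,Q.mean(0),[ (np.linalg.norm(Q[i]-Q[(i+1)%4]).round(3),np.degrees(np.arctan2(*(Q[(i+1)%4]-Q[i])[::-1])).round(1)) for i in range(4)])
print('knob',px2w(c,347,251,.025,True),'salt',px2w(c,383,353,.09,True))
im=cv2.resize(c['img'][120:300,330:550],None,fx=3.6,fy=3.3,interpolation=cv2.INTER_CUBIC); cv2.imwrite('pics/w1c.png',im[:,:,::-1])
E
```

```text
green [ 0.49061297 -0.00064234] [(np.float64(0.047), np.float64(59.7)), (np.float64(0.061), np.float64(-30.8)), (np.float64(0.039), np.float64(-121.9)), (np.float64(0.06), np.float64(157.5))]
cap [ 0.49784117 -0.1575546 ] [(np.float64(0.037), np.float64(65.2)), (np.float64(0.062), np.float64(-21.0)), (np.float64(0.043), np.float64(-115.9)), (np.float64(0.061), np.float64(154.1))]
knob [ 0.48900013 -0.18905622  0.025     ] salt [ 0.59403944 -0.2081204   0.09      ]
```

View pics/w1c.png

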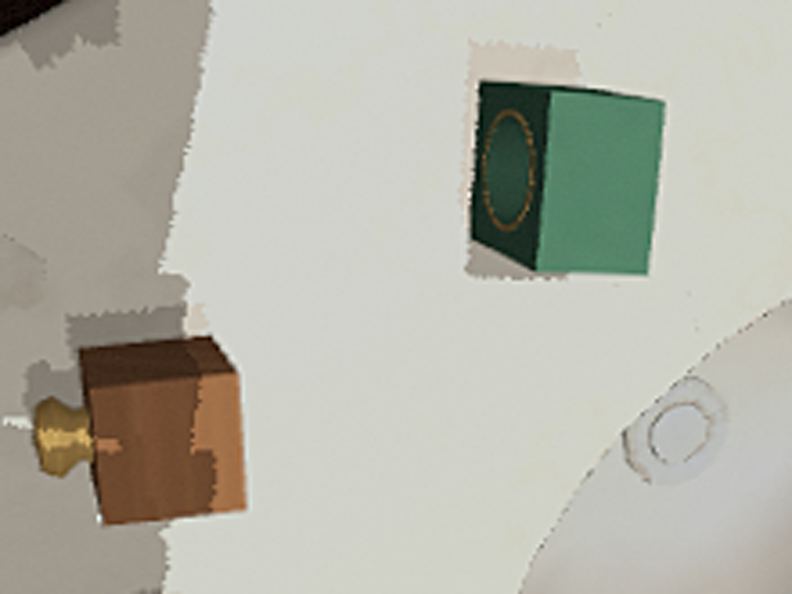

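```bash
python3 - <<'E'
from h import *
c=load('w1')
for n,P,z in(('green',[(551,91),(664,101),(648,273),(536,271)],.06),('cap',[(89,388),(240,374),(247,510),(102,524)],.05)):
    Q=np.array([px2w(c,330+u/3.6-.4,120+v/3.3-.4,z,True) for u,v in P])[:,:2]; print(n,Q.mean(0),[ (np.linalg.norm(Q[i]-Q[(i+1)%4]).round(3),np.degrees(np.arctan2(*(Q[(i+1)%4]-Q[i])[::-1])).round(1)) for i in range(4)])
from plan import *
plan([(.43,-.03,.25,192),(.49,-.002,.13,239)])
E
```

```text
green [ 0.49072873 -0.00056345] [(np.float64(0.039), np.float64(57.5)), (np.float64(0.059), np.float64(-31.6)), (np.float64(0.04), np.float64(-121.2)), (np.float64(0.06), np.float64(148.1))]
cap [ 0.5033578  -0.16077035] [(np.float64(0.046), np.float64(64.1)), (np.float64(0.049), np.float64(-25.5)), (np.float64(0.046), np.float64(-116.1)), (np.float64(0.049), np.float64(154.5))]
t 2.0 p [ 0.4186 -0.1813  0.291 ] head 147.87 tilt 0.04 q6 -1.67 F [-0.3 -0.  -1.1] open 0.0855
[0.472 0.894 0.273] spin -0.981 rows 3.1428326210382993 5.1368037272221345
[-0.43   0.099  0.8  ] spin -1.044 rows 2.7410946718418896 5.471478463329453
```

```bash
python3 - <<'E'
from plan import *
plan([(.46,-.09,.25,103.5),(.4907,-.0006,.12,58.9),(.4907,-.0006,.013,58.3)])
E
```

```text
t 2.0 p [ 0.4186 -0.1813  0.291 ] head 147.87 tilt 0.04 q6 -1.67 F [-0.3 -0.  -1.1] open 0.0855
[0.09  0.662 0.273] spin 0.986 rows 2.1654117478877453 5.165873804791835
[0.532 0.338 0.867] spin 0.991 rows 3.21464461488358 5.192083818393481
[0.    0.    0.713] spin 0.013 rows 2.1399999999999997 0.06984866123399318
```

>>> servo_tool(motion=[0.09,0.662,0.273,0.986,-1,0.09,0.662,0.273,0.986,-1,0.09,0.662,0.273,0.986,-1,0.09,0.662,0.273,0.986,-1,0.09,0.662,0.273,0.986,-1,0.09,0.662,0.273,0.986,-1])

```text
t: 2.6
tool_pos: [0.4594, -0.091, 0.25]
orientation: [-0.0, 0.622, 0.783, -0.0]
ft_force: [0.5, 0.5, 0.5]
opening: 0.0856
finger_force: 0.0
```

>>> servo_tool(motion=[0.532,0.338,0.6,1,-1,0.532,0.338,0.867,1,-1,0.532,0.338,0.867,1,-1,0.532,0.338,0.867,1,-1,0.532,0.338,0.867,1,-1,0.532,0.338,0.867,1,-1,0.532,0.338,0.867,1,-1])

```text
t: 3.3
tool_pos: [0.49, -0.0015, 0.1199]
orientation: [-0.0, 0.873, 0.488, -0.0]
ft_force: [0.2, -0.4, 0.1]
opening: 0.0849
finger_force: 0.0
```

```bash
python3 - <<'E'
from plan import *
plan([(.4907,-.0006,.013,58.3)])
c=grab('wrist','w2'); s=grab('side','s2')
im=np.hstack([cv2.resize(c['img'],(440,330)),cv2.resize(s['img'][90:300,180:410],(360,330),interpolation=cv2.INTER_CUBIC)]); cv2.imwrite('pics/v2.png',im[:,:,::-1])
E
```

```text
t 3.3 p [ 0.49   -0.0015  0.1199] head 58.36 tilt 0.05 q6 0.32 F [ 0.2 -0.4  0.1] open 0.0849
[0.008 0.001 0.712] spin 0.001 rows 2.137562742438986 0.006813351866602551
```

View pics/v2.png

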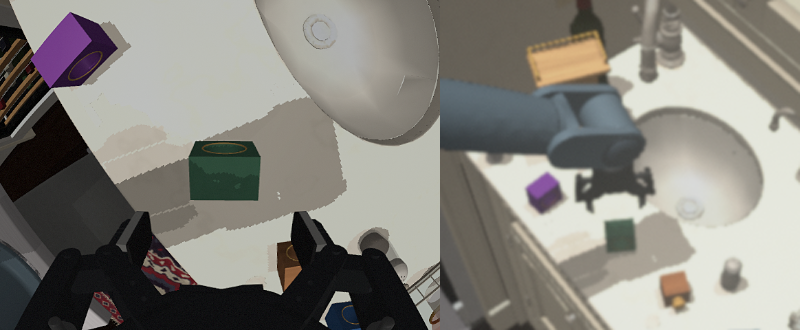

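The right panel shows the gripper above the green ring with no camera housing sticking out. In the left panel the ring's top face runs about (190..260, 156..200), midway between the fingers. I'll check that against the calibration.

```bash
python3 - <<'E'
from h import *
c=load('w2'); g=c['img'].astype(int)
Q=np.array([px2w(c,u*640/440,v*480/330,.06,True) for u,v in[(190,156),(260,156),(259,200),(190,199)]])
print(Q.round(4),Q.mean(0)); print(rot(c['orientation']).as_matrix()[:,2])
E
```

```text
[[ 0.478   0.0317  0.06  ]
 [ 0.5274  0.0014  0.06  ]
 [ 0.5072 -0.0336  0.06  ]
 [ 0.456  -0.0008  0.06  ]] [ 4.92170129e-01 -3.06503702e-04  6.00000000e-02]
[-0.16468487 -0.26297847 -0.95064253]
```

>>> servo_tool(motion=[0.01,0.005,0.3,0,-1,0.01,0.005,0.6,0,-1,0.01,0.005,0.71,0,-1,0.01,0.005,0.71,0,-1,0.01,0.005,0.71,0,1,0.01,0.005,0.71,0,1,0.01,0.005,0.71,0,1,0.01,0.005,0.71,0,1,0.01,0.005,0.71,0,1,0.01,0.005,0.71,0,1,0.01,0.005,0.71,0,1], force=40)

```text
t: 4.5
tool_pos: [0.4931, 0.0003, 0.0157]
orientation: [0.001, 0.872, 0.49, 0.001]
ft_force: [0.1, -1.0, 6.7]
opening: 0.0601
finger_force: 43.8
```

```bash
python3 - <<'E'
from plan import *
plan([(.492,.0,.15,58.3),(.53,.115,.15,71)])
E
```

```text
t 4.5 p [4.931e-01 3.000e-04 1.570e-02] head 58.73 tilt 0.21 q6 0.32 F [ 0.1 -1.   6.7] open 0.0601
[-0.005 -0.005 -0.895] spin 0.01 rows 2.6860853568757035 0.05008355538721193
[ 0.785 -0.187 -0.   ] spin -0.282 rows 2.422312944274542 1.4784633294528524
```

>>> servo_tool(motion=[0,0,-0.3,0,1,0,0,-0.6,0,1,0.3,-0.07,-0.9,-0.1,1,0.6,-0.14,-0.9,-0.2,1,0.78,-0.19,-0.9,-0.28,1,0.78,-0.19,-0.9,-0.28,1,0.78,-0.19,-0.9,-0.28,1])

```text
t: 5.2
tool_pos: [0.5274, 0.1162, 0.1488]
orientation: [0.0, 0.812, 0.584, -0.0]
ft_force: [-0.4, 0.8, -0.7]
opening: 0.0594
finger_force: 44.0
```

```bash
python3 - <<'E'
from plan import *
plan([])
c=grab('wrist','w3')
E
```

```text
t 5.2 p [0.5274 0.1162 0.1488] head 71.41 tilt 0.03 q6 0.33 F [-0.4  0.8 -0.7] open 0.0594
```

View pics/w3.png

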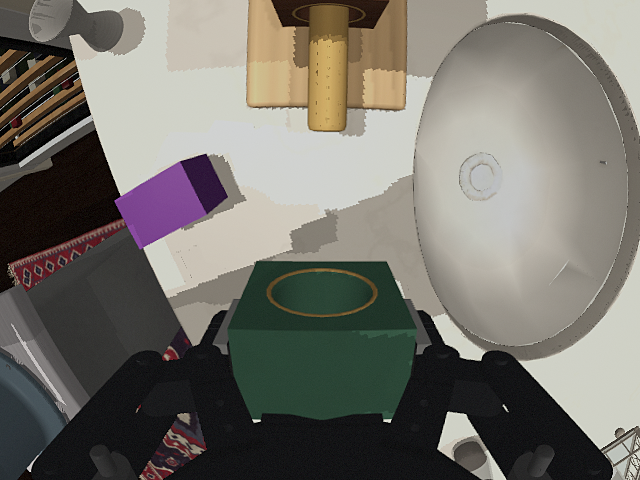

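Clear view: the ring is held squarely. The rod's edges are at u=308..347 near its tip (tip at v≈131) and about 309..349 at the dark ring. The foot's front corners are at (247,104) and (406,107).

```bash
python3 - <<'E'
from h import *
c=load('w3')
g=c['img'].astype(int)
ax=[]
for v in range(20,122,10):
    r=g[v,290:370]; print(v,[290+i for i in np.argsort(-np.abs(np.diff(r.sum(1))))[:4]])
f=lambda u,v,z: px2w(c,u,v,z,True)
a=f(327.5,120,.08);b=f(329,30,.08);d=a-b;print(a,b,np.degrees(np.arctan2(-d[1],-d[0])))
print('tip',f(327.5,131,.078))
A=f(247,104,.014);B=f(406,107,.014);d=B-A;print(A,B,np.linalg.norm(d),np.degrees(np.arctan2(d[1],d[0]))+90,(A+B)/2)
print('ring front face centre',f(322,291,.163-.014+.0143))
# dark ring front lower/top
print('dark top edge', f(329,25,.08))
E
```

```text
20 [np.int64(348), np.int64(306), np.int64(347), np.int64(308)]
30 [np.int64(293), np.int64(360), np.int64(295), np.int64(308)]
40 [np.int64(322), np.int64(325), np.int64(317), np.int64(331)]
50 [np.int64(294), np.int64(362), np.int64(346), np.int64(309)]
60 [np.int64(292), np.int64(293), np.int64(309), np.int64(359)]
70 [np.int64(317), np.int64(316), np.int64(364), np.int64(307)]
80 [np.int64(364), np.int64(307), np.int64(347), np.int64(345)]
90 [np.int64(362), np.int64(307), np.int64(347), np.int64(345)]
100 [np.int64(363), np.int64(346), np.int64(307), np.int64(345)]
110 [np.int64(346), np.int64(307), np.int64(365), np.int64(306)]
120 [np.int64(363), np.int64(306), np.int64(307), np.int64(346)]
[0.55502671 0.19352133 0.08      ] [0.57247359 0.24275139 0.08      ] 70.48593632834984
tip [0.55305762 0.18755434 0.078     ]
[0.50400194 0.22537638 0.014     ] [0.61496243 0.18599209 0.014     ] 0.11774274095876953 70.45820229228696 [0.55948218 0.20568424 0.014     ]
ring front face centre [0.53183409 0.13409204 0.1633    ]
dark top edge [0.57344621 0.24562673 0.08      ]
```

>>> servo_tool(motion=[0,0.015,0.3,0.02,1,0,0.015,0.56,0.02,1,0,0.015,0.567,0.02,1,0,0.015,0.567,0.02,1])

```text
t: 5.65
tool_pos: [0.5293, 0.114, 0.0635]
orientation: [-0.001, 0.817, 0.576, -0.001]
ft_force: [0.9, -0.3, 0.2]
opening: 0.0594
finger_force: 43.9
```

>>> servo_tool(motion=[0.15,0,0,0,1,0.3,0,0,0,1,0.4,0,0,0,1,0.45,0,0,0,1,0.5,0,0,0,1,0.55,0,0,0,1,0.6,0,0,0,1,0.6,0,0,0,1])

```text
t: 6.45
tool_pos: [0.5602, 0.2002, 0.0638]
orientation: [0.0, 0.817, 0.577, 0.0]
ft_force: [0.0, -0.4, -1.0]
opening: 0.0596
finger_force: 43.9
```

```bash
python3 - <<'E'
from plan import *
plan([])
c=grab('wrist','w4')
E
```

```text
t 6.45 p [0.5602 0.2002 0.0638] head 70.46 tilt 0.01 q6 0.49 F [ 0.  -0.4 -1. ] open 0.0596
```

View pics/w4.png

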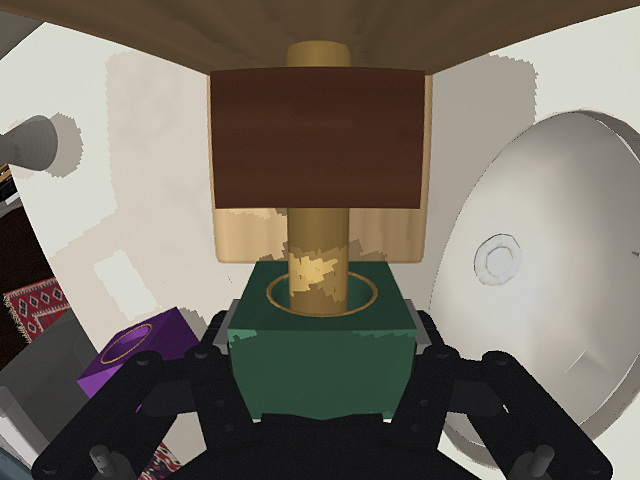

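The green ring is threaded on the rod with clearance all round and nothing is touching. The dark ring ahead spans v=68..208. Next I lower the ring slightly, release it and back off along the rod.

>>> servo_tool(motion=[0,0,0.03,0,1,0,0,0.03,0,-1,0,0,0.03,0,-1,0,0,0.03,0,-1,0,0,0.03,0,-1,0,0,0.03,0,-1])

```text
t: 7.1
tool_pos: [0.5601, 0.1996, 0.0594]
orientation: [0.0, 0.817, 0.577, 0.0]
ft_force: [-0.2, -0.2, -0.2]
opening: 0.0856
finger_force: 0.0
```

>>> servo_tool(motion=[-0.2,0,0.03,0,-1,-0.5,0,0,0,-1,-0.7,0,-0.15,0,-1,-0.7,0,-0.5,-0.2,-1,-0.7,0,-0.5,-0.4,-1,-0.7,0,-0.5,-0.6,-1,-0.7,0,-0.5,-0.8,-1,-0.7,0,-0.5,-1,-1,-0.7,0,-0.5,-1,-1])

```text
t: 8.0
tool_pos: [0.5248, 0.1007, 0.1344]
orientation: [0.0, 0.533, 0.846, 0.0]
ft_force: [-0.0, -0.6, 0.0]
opening: 0.0856
finger_force: 0.0
```

```bash
python3 - <<'E'
from plan import *
u=np.array([.3338,.9426]); t=np.array([.5942,.3038])
P=lambda s,z,h:(*(t-s*u),z,h)
plan([P(.195,.115,160.5),P(.160,.100,160.5)])
E
```

```text
t 8.0 p [0.5248 0.1007 0.1344] head 115.62 tilt 0.02 q6 -0.47 F [-0.  -0.6  0. ] open 0.0856
[0.104 0.081 0.129] spin -0.997 rows 0.5539333305588647 5.22425136878551
[-0.     0.233  0.1  ] spin -0.0 rows 0.7615506732975815 0.0
```

```bash
python3 - <<'E'
from h import *
c=load('w2'); T=np.array([.49,-.0015,.1199]); h=np.radians(58.36)
g=c['img'].astype(int).sum(2)
# finger tip extents: dark pixels columns 190-220
for z in np.arange(-.01,.03,.004):
    q=px2w(c,215.5,308,T[2]+z,True)-T; r=px2w(c,426.5,308,T[2]+z,True)-T
    f=lambda d:(round(d[0]*np.cos(h)+d[1]*np.sin(h),4),round(d[0]*np.sin(h)-d[1]*np.cos(h),4))
    print(round(z,3),f(q),f(r))
E
```

```text
-0.01 (np.float64(-0.0037), np.float64(-0.0525)) (np.float64(-0.0036), np.float64(0.0482))
-0.006 (np.float64(-0.0015), np.float64(-0.0511)) (np.float64(-0.0014), np.float64(0.0468))
-0.002 (np.float64(0.0007), np.float64(-0.0498)) (np.float64(0.0008), np.float64(0.0455))
0.002 (np.float64(0.0029), np.float64(-0.0485)) (np.float64(0.0029), np.float64(0.0442))
0.006 (np.float64(0.0051), np.float64(-0.0471)) (np.float64(0.0051), np.float64(0.0429))
0.01 (np.float64(0.0073), np.float64(-0.0458)) (np.float64(0.0073), np.float64(0.0416))
0.014 (np.float64(0.0095), np.float64(-0.0444)) (np.float64(0.0095), np.float64(0.0403))
0.018 (np.float64(0.0116), np.float64(-0.0431)) (np.float64(0.0117), np.float64(0.039))
0.022 (np.float64(0.0138), np.float64(-0.0417)) (np.float64(0.0139), np.float64(0.0377))
0.026 (np.float64(0.016), np.float64(-0.0404)) (np.float64(0.0161), np.float64(0.0364))
```

>>> servo_tool(motion=[0.07,0.1,0.13,-0.2,-1,0.07,0.1,0.13,-0.4,-1,0.07,0.1,0.13,-0.6,-1,0.07,0.1,0.13,-0.8,-1,0.07,0.1,0.13,-1,-1,0.07,0.1,0.13,-1,-1,0.07,0.1,0.13,-1,-1])

```text
t: 8.7
tool_pos: [0.5339, 0.1167, 0.1149]
orientation: [0.0, 0.17, 0.985, 0.0]
ft_force: [-0.5, -0.5, 0.4]
opening: 0.0856
finger_force: 0.0
```

```bash
python3 - <<'E'
from plan import *
u=np.array([.3338,.9426]); t=np.array([.5942,.3038])
P=lambda s,z,h:(*(t-s*u),z,h)
plan([P(.197,.085,160.5)])
c=grab('wrist','w5')
E
```

```text
t 8.7 p [0.5339 0.1167 0.1149] head 160.42 tilt 0.01 q6 -1.22 F [-0.5 -0.5  0.4] open 0.0856
[ 0.038 -0.003  0.199] spin -0.002 rows 0.6077005075502725 0.009328392701676172
```

View pics/w5.png

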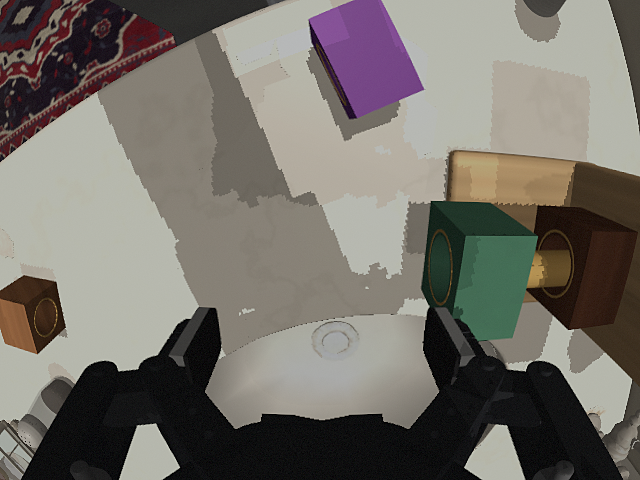

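The right finger is just behind the green ring's end face, with open fingertips about 14 mm above the TCP. So TCP z=0.082 puts the tips at 0.096, between the rod's top (0.091) and the ring's top (0.103).

>>> servo_tool(motion=[0.038,0,0.1,0,-1,0.038,0,0.22,0,-1,0.038,0,0.22,0,-1])

```text
t: 9.05
tool_pos: [0.5265, 0.1185, 0.0795]
orientation: [-0.002, 0.17, 0.985, -0.0]
ft_force: [0.5, 0.1, -0.6]
opening: 0.0851
finger_force: 0.0
```

>>> servo_tool(motion=[0,0.05,0,0,-1,0,0.1,0,0,-1,0,0.15,0,0,-1,0,0.2,0,0,-1,0,0.24,0,0,-1,0,0.28,0,0,-1,0,0.3,0,0,-1])

```text
t: 9.75
tool_pos: [0.5441, 0.1615, 0.0822]
orientation: [0.0, 0.17, 0.985, 0.0]
ft_force: [-0.6, -2.2, 3.9]
opening: 0.0855
finger_force: 1.9
```

```bash
python3 - <<'E'
from plan import *
u=np.array([.3338,.9426]); t=np.array([.5942,.3038])
P=lambda s,z,h:(*(t-s*u),z,h)
plan([P(.137,.082,160.5)])
c=grab('wrist','w6')
im=cv2.resize(c['img'][130:400,380:640],(520,540)); cv2.imwrite('pics/w6c.png',im[:,:,::-1])
E
```

```text
t 9.75 p [0.5441 0.1615 0.0822] head 160.46 tilt 0.05 q6 -1.14 F [-0.6 -2.2  3.9] open 0.0855
[0.002 0.092 0.001] spin -0.001 rows 0.2768399854296729 0.005193988119687443
```

View pics/w6c.png

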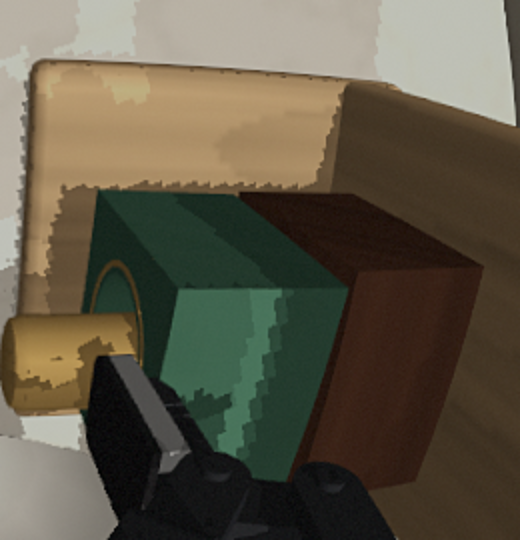

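Green is against dark and both slide together, with about 14 mm left. I'll push on gently and watch the force.

>>> servo_tool(motion=[0,0.02,0,0,-1,0,0.04,0,0,-1,0,0.06,0,0,-1,0,0.07,0,0,-1,0,0.07,0,0,-1])

```text
t: 10.3
tool_pos: [0.5472, 0.171, 0.0817]
orientation: [0.0, 0.17, 0.985, 0.0]
ft_force: [-1.3, -0.6, 2.5]
opening: 0.0855
finger_force: 0.8
```

>>> servo_tool(motion=[0,0.015,0,0,-1,0,0.015,0,0,-1,0,0.015,0,0,-1])

```text
t: 10.6
tool_pos: [0.5478, 0.1731, 0.0816]
orientation: [-0.0, 0.17, 0.985, 0.0]
ft_force: [0.5, -1.2, 1.1]
opening: 0.0854
finger_force: 0.6
```

>>> servo_tool(motion=[0,0.01,0,0,-1,0,0.02,0,0,-1,0,0.02,0,0,-1])

```text
t: 10.9
tool_pos: [0.5487, 0.1747, 0.0817]
orientation: [-0.0, 0.17, 0.985, -0.001]
ft_force: [-1.1, -8.3, 2.8]
opening: 0.0851
finger_force: 4.0
```

>>> servo_tool(motion=[0,0.01,0,0,-1,0,0.02,0,0,-1,0,0.02,0,0,-1])

```text
t: 11.2
tool_pos: [0.5493, 0.175, 0.082]
orientation: [-0.001, 0.17, 0.986, -0.004]
ft_force: [-6.2, -18.7, 8.9]
opening: 0.0851
finger_force: 10.7
```

Contact with the upright at 19 N, right at the expected place (tool 136 mm out). I back off and go to the cap.

>>> servo_tool(motion=[0,-0.1,0,0,-1,0,-0.4,0,0,-1,0,-0.7,-0.3,0.2,-1,0,-1,-0.5,0.4,-1,0,-1,-0.5,0.6,-1,0,-1,-0.5,0.8,-1,0,-1,-0.5,1,-1,0,-1,-0.5,1,-1])

```text
t: 12.0
tool_pos: [0.4993, 0.0373, 0.1565]
orientation: [-0.0, 0.536, 0.844, 0.0]
ft_force: [0.5, -0.7, 0.5]
opening: 0.0856
finger_force: 0.0
```

```bash
python3 - <<'E'
from plan import *
plan([(.51,-.08,.155,72),(.5034,-.1608,.12,64.3),(.5034,-.1608,.009,64.3)])
E
```

```text
t 12.0 p [0.4993 0.0373 0.1565] head 115.21 tilt 0.05 q6 -0.59 F [ 0.5 -0.7  0.5] open 0.0856
[-0.738 -0.268  0.01 ] spin 0.96 rows 2.3562905931098763 5.030062040214739
[-0.526  0.125  0.233] spin 0.171 rows 1.7660351072388114 0.8963911525029107
[0.   0.   0.74] spin -0.0 rows 2.2199999999999998 0.0
```

>>> servo_tool(motion=[-0.74,-0.27,0,0.2,-0.65,-0.74,-0.27,0,0.4,-0.65,-0.74,-0.27,0,0.6,-0.65,-0.74,-0.27,0,0.8,-0.65,-0.74,-0.27,0,0.96,-0.65,-0.74,-0.27,0,0.96,-0.65])

```text
t: 12.6
tool_pos: [0.5104, -0.0803, 0.1563]
orientation: [-0.0, 0.808, 0.589, 0.0]
ft_force: [-0.4, 0.3, 0.7]
opening: 0.0702
finger_force: 0.0
```

```bash
python3 - <<'E'
from plan import *
plan([(.5008,-.1662,.12,64.3)])
E
```

```text
t 12.6 p [ 0.5104 -0.0803  0.1563] head 72.21 tilt 0.05 q6 -0.07 F [-0.4  0.3  0.7] open 0.0702
[-0.565  0.114  0.242] spin 0.176 rows 1.8749013148214766 0.9205184130024873
```

>>> servo_tool(motion=[-0.565,0.114,0,0.176,-0.65,-0.565,0.114,0.2,0.176,-0.65,-0.565,0.114,0.45,0.176,-0.65,-0.565,0.114,0.7,0.176,-0.65,-0.565,0.114,0.9,0.176,-0.65,-0.565,0.114,0.975,0.176,-0.65,-0.565,0.114,0.975,0.176,-0.65])

```text
t: 13.3
tool_pos: [0.5, -0.1653, 0.009]
orientation: [-0.002, 0.846, 0.533, -0.001]
ft_force: [-0.1, -0.3, -0.3]
opening: 0.0706
finger_force: 0.0
```

>>> servo_tool(motion=[0,0,0,0,1,0,0,0,0,1,0,0,0,0,1,0,0,0,0,1,0,0,0,0,1,0,0,0,0,1,0,0,0,0,1], force=40)

```text
t: 14.0
tool_pos: [0.5027, -0.167, 0.0124]
orientation: [0.002, 0.846, 0.532, 0.001]
ft_force: [0.6, 0.2, 7.2]
opening: 0.0494
finger_force: 42.7
```

```bash
python3 - <<'E'
from plan import *
u=np.array([.3338,.9426]); t=np.array([.5942,.3038])
P=lambda s,z,h:(*(t-s*u),z,h)
plan([(.5008,-.1662,.15,64.3),(.51,-.03,.15,70.5),P(.20,.15,70.5)])
E
```

```text
t 14.0 p [ 0.5027 -0.167   0.0124] head 64.33 tilt 0.2 q6 -0.09 F [0.6 0.2 7.2] open 0.0494
[-0.    -0.013 -0.917] spin 0.001 rows 2.7514170602028134 0.0039925203914120385
[ 0.845 -0.338 -0.   ] spin -0.138 rows 2.7302073181353825 0.7217694994179281
[ 0.952 -0.214 -0.   ] spin -0.0 rows 2.9264607976188572 0.0
```

>>> servo_tool(motion=[0,0,-0.3,0,1,0,0,-0.6,0,1,0.3,-0.12,-0.9,-0.05,1,0.6,-0.24,-0.92,-0.1,1,0.84,-0.35,-0.92,-0.138,1,0.84,-0.35,-0.92,-0.138,1,0.84,-0.35,-0.92,-0.138,1])

```text
t: 14.7
tool_pos: [0.5083, -0.0289, 0.1488]
orientation: [0.0, 0.816, 0.578, 0.0]
ft_force: [-0.1, 0.4, -0.3]
opening: 0.0497
finger_force: 42.1
```

```bash
python3 - <<'E'
from plan import *
u=np.array([.3338,.9426]); t=np.array([.5955,.3033])
P=lambda s,z,h:(*(t-s*u),z,h)
plan([P(.20,.15,70.5)])
E
```

```text
t 14.7 p [ 0.5083 -0.0289  0.1488] head 70.67 tilt 0.04 q6 0.06 F [-0.1  0.4 -0.3] open 0.0497
[ 0.949 -0.189 -0.008] spin 0.004 rows 2.902903408852293 0.020322959959605445
```

>>> servo_tool(motion=[0.3,-0.06,0,0.004,1,0.6,-0.12,0,0.004,1,0.9,-0.19,0,0.004,1,0.949,-0.189,0.2,0.004,1,0.949,-0.189,0.4,0.004,1,0.949,-0.189,0.545,0.004,1,0.949,-0.189,0.545,0.004,1])

```text
t: 15.4
tool_pos: [0.5265, 0.1124, 0.0631]
orientation: [-0.002, 0.818, 0.575, -0.003]
ft_force: [-0.7, -0.2, -0.3]
opening: 0.0496
finger_force: 42.1
```

```bash
python3 - <<'E'
from plan import *
u=np.array([.3338,.9426]); t=np.array([.5955,.3033])
P=lambda s,z,h:(*(t-s*u),z,h)
plan([P(.115,.067,70.5)])
c=grab('wrist','w7'); g=cv2.cvtColor(c['img'],cv2.COLOR_RGB2HSV)
# row scan: hue/sat/value runs along column 321 and rod/cap rows
w4=load('w4')['img']
print('col',[(v,*c['img'][v,321]) for v in range(20,420,12)])
for v in range(60,400,20):
    r=c['img'][v].astype(int); e=np.abs(np.diff(r,axis=0)).sum(1); print(v,[(int(i)) for i in np.where(e>45)[0] if 200<i<440][:14])
E
```

```text
t 15.4 p [0.5265 0.1124 0.0631] head 70.24 tilt 0.45 q6 0.34 F [-0.7 -0.2 -0.3] open 0.0496
[ 0.586  0.006 -0.026] spin -0.006 rows 1.7611410864813908 0.03005044635234832
col [(20, np.uint8(197), np.uint8(164), np.uint8(95)), (32, np.uint8(180), np.uint8(146), np.uint8(82)), (44, np.uint8(198), np.uint8(168), np.uint8(98)), (56, np.uint8(198), np.uint8(166), np.uint8(99)), (68, np.uint8(177), np.uint8(143), np.uint8(81)), (80, np.uint8(198), np.uint8(166), np.uint8(97)), (92, np.uint8(197), np.uint8(166), np.uint8(97)), (104, np.uint8(180), np.uint8(146), np.uint8(85)), (116, np.uint8(197), np.uint8(162), np.uint8(96)), (128, np.uint8(201), np.uint8(202), np.uint8(200)), (140, np.uint8(200), np.uint8(202), np.uint8(199)), (152, np.uint8(201), np.uint8(202), np.uint8(200)), (164, np.uint8(200), np.uint8(202), np.uint8(200)), (176, np.uint8(200), np.uint8(202), np.uint8(199)), (188, np.uint8(201), np.uint8(203), np.uint8(200)), (200, np.uint8(200), np.uint8(202), np.uint8(200)), (212, np.uint8(201), np.uint8(202), np.uint8(199)), (224, np.uint8(125), np.uint8(120), np.uint8(110)), (236
[... 770 characters left out ...]
), np.uint8(192))]
60 [209, 210, 268, 289, 290, 291, 292, 303, 304, 356, 377, 435, 436, 437]
80 [210, 211, 271, 289, 290, 291, 292, 303, 305, 323, 356, 377, 436, 437]
100 [289, 290, 291, 292, 318, 322, 323, 324, 354, 355, 356, 357, 380]
120 [221, 222, 291, 292, 294, 352, 353, 354, 378]
140 []
160 []
180 [417, 420]
200 [201, 202, 381]
220 [214, 215, 299, 302, 303, 312, 314, 331, 333, 343]
240 [299, 300, 344]
260 [256, 257, 274, 368, 385, 386]
280 [246, 247, 248, 294, 394, 395, 396]
300 [230, 231, 243, 244, 262, 398, 399]
320 [223, 235, 236, 397, 406, 407, 418, 419, 420]
340 [213, 214, 227, 228, 242, 248, 394, 400, 414, 415, 428, 429]
360 [250, 251, 391, 392]
380 [251, 253, 389, 390, 391, 396]
```

The rod's axis is at u≈323 and the cap's centre at u≈321, about 1 mm off and well within the fit. Advancing in stages.

>>> servo_tool(motion=[0.1,0.006,0,0,1,0.2,0.006,0,0,1,0.3,0.006,0,0,1,0.34,0.006,0,0,1,0.37,0.006,0,0,1,0.4,0.006,0,0,1,0.4,0.006,0,0,1])

```text
t: 16.15
tool_pos: [0.5502, 0.1703, 0.0667]
orientation: [-0.0, 0.817, 0.576, -0.0]
ft_force: [-0.5, 0.5, -0.4]
opening: 0.0495
finger_force: 42.1
```

>>> servo_tool(motion=[0.03,0,0,0,1,0.06,0,0,0,1,0.09,0,0,0,1,0.12,0,0,0,1,0.12,0,0,0,1])

```text
t: 16.65
tool_pos: [0.5565, 0.1873, 0.0668]
orientation: [0.0, 0.817, 0.576, 0.0]
ft_force: [-0.2, -0.2, -0.7]
opening: 0.0498
finger_force: 42.1
```

```bash
python3 - <<'E'
from plan import *
u=np.array([.3338,.9426]); t=np.array([.5955,.3033])
P=lambda s,z,h:(*(t-s*u),z,h)
plan([P(.111,.067,70.5)])
c=grab('wrist','w8')
print('col',[(v,*map(int,c['img'][v,321])) for v in range(150,300,8)])
E
```

```text
t 16.65 p [0.5565 0.1873 0.0668] head 70.37 tilt 0.02 q6 0.47 F [-0.2 -0.2 -0.7] open 0.0498
[ 0.075 -0.013 -0.001] spin -0.003 rows 0.22984681178231414 0.01492724029235233
col [(150, 49, 77, 61), (158, 46, 75, 58), (166, 46, 74, 57), (174, 46, 74, 59), (182, 45, 73, 57), (190, 48, 73, 58), (198, 45, 73, 57), (206, 47, 74, 58), (214, 48, 72, 57), (222, 57, 90, 71), (230, 89, 137, 109), (238, 88, 137, 109), (246, 90, 138, 110), (254, 78, 134, 109), (262, 204, 169, 101), (270, 204, 168, 100), (278, 122, 96, 54), (286, 73, 48, 30), (294, 123, 84, 54)]
```

>>> servo_tool(motion=[0.02,0,0,0,1,0.04,0,0,0,1,0.055,0,0,0,1,0.065,0,0,0,1,0.065,0,0,0,1])

```text
t: 17.2
tool_pos: [0.5596, 0.1962, 0.0668]
orientation: [0.0, 0.817, 0.576, 0.0]
ft_force: [-0.3, -0.8, -0.9]
opening: 0.0498
finger_force: 42.1
```

>>> servo_tool(motion=[0.01,0,0,0,1,0.013,0,0,0,1,0.013,0,0,0,1])

```text
t: 17.5
tool_pos: [0.5597, 0.1965, 0.0666]
orientation: [0.001, 0.817, 0.576, -0.002]
ft_force: [-2.2, -7.1, 1.8]
opening: 0.0492
finger_force: 42.3
```

Contact at about 7 N with the mouth ≈83 mm out, which matches the rod bottoming in the cap. I release and back off.

>>> servo_tool(motion=[0.01,0,0,0,1,0.01,0,0.01,0,1,0.005,0,0.02,0,-1,0,0,0.02,0,-1,0,0,0.02,0,-1,0,0,0.02,0,-1,0,0,0.02,0,-1])

```text
t: 18.2
tool_pos: [0.5603, 0.1981, 0.0639]
orientation: [0.0, 0.817, 0.576, 0.0]
ft_force: [-0.6, -0.2, 0.3]
opening: 0.0854
finger_force: 0.0
```

>>> servo_tool(motion=[-0.2,0,0.02,0,-1,-0.4,0,0.02,0,-1,-0.7,0,0,0,-1,-0.9,0,0,0,-1,-0.9,0,-0.2,0,-1,-0.9,0,-0.4,0,-1,-0.9,0,-0.4,0,-1])

```text
t: 18.9
tool_pos: [0.5181, 0.0703, 0.1285]
orientation: [0.003, 0.818, 0.576, 0.004]
ft_force: [1.1, -0.3, 0.0]
opening: 0.0855
finger_force: 0.0
```

```bash
python3 - <<'E'
from plan import *
plan([])
c=grab('wrist','w9'); im=c['img'].astype(int)
prev=None
for v in range(0,330,3): print(v,*im[v,322],end=' | ')
f=lambda u,v,z: px2w(c,u,v,z,True)
tip=np.array([.5955,.3033]); u=np.array([.3338,.9426]); n=np.array([-.9426,.3338])
print()
for z in (.1,.08):
  for v in range(0,330,30): d=f(322,v,z)[:2]-tip; print(z,v,(d@u).round(4),(d@n).round(4))
E
```

```text
t 18.9 p [0.5181 0.0703 0.1285] head 70.32 tilt 0.53 q6 0.26 F [ 1.1 -0.3  0. ] open 0.0855
0 141 94 62 | 3 141 97 61 | 6 143 96 60 | 9 145 97 62 | 12 147 100 64 | 15 146 100 65 | 18 141 98 62 | 21 139 93 58 | 24 139 93 58 | 27 137 93 60 | 30 135 91 59 | 33 135 91 57 | 36 135 92 58 | 39 135 91 58 | 42 137 93 60 | 45 140 94 60 | 48 30 17 8 | 51 45 30 18 | 54 146 114 62 | 57 147 116 64 | 60 143 113 63 | 63 151 120 66 | 66 145 115 62 | 69 148 118 65 | 72 154 123 69 | 75 155 124 70 | 78 151 120 66 | 81 150 119 66 | 84 149 118 67 | 87 64 49 27 | 90 89 83 69 | 93 138 132 121 | 96 139 132 122 | 99 136 130 120 | 102 139 133 124 | 105 182 185 183 | 108 180 182 181 | 111 181 182 180 | 114 180 182 180 | 117 181 182 180 | 120 181 183 180 | 123 181 182 180 | 126 181 182 180 | 129 181 182 180 | 132 181 183 180 | 135 182 183 181 | 138 181 183 179 | 141 182 183 181 | 144 180 181 180 | 147 180 182 180 | 150 181 183 180 | 153 181 183 180 | 156 181 183 179 | 159 181 183 179 | 162 180 182 179 | 165 181 183 178 | 168 180 182 179 | 171 180 182 178 | 174 181 183 177 | 177 181 182 178 | 180 181 182 178 | 18
[... 693 characters left out ...]
135 130 119 | 303 134 129 118 | 306 133 128 117 | 309 133 128 116 | 312 133 127 117 | 315 133 128 117 | 318 134 129 117 | 321 133 127 118 | 324 133 127 117 | 327 133 126 116 | 
0.1 0 -0.1063 -0.004
0.1 30 -0.1213 -0.0039
0.1 60 -0.1358 -0.0039
0.1 90 -0.1498 -0.0038
0.1 120 -0.1637 -0.0038
0.1 150 -0.1775 -0.0037
0.1 180 -0.1914 -0.0037
0.1 210 -0.2057 -0.0036
0.1 240 -0.2206 -0.0036
0.1 270 -0.2362 -0.0035
0.1 300 -0.253 -0.0035
0.08 0 -0.0993 -0.0042
0.08 30 -0.1162 -0.0041
0.08 60 -0.1323 -0.0041
0.08 90 -0.148 -0.004
0.08 120 -0.1634 -0.0039
0.08 150 -0.1789 -0.0039
0.08 180 -0.1944 -0.0038
0.08 210 -0.2104 -0.0038
0.08 240 -0.227 -0.0037
0.08 270 -0.2445 -0.0037
0.08 300 -0.2632 -0.0036
```

```bash
python3 - <<'E'
from plan import *
plan([])
tip=np.array([.5955,.3033]); u=np.array([.3338,.9426]); n=np.array([-.9426,.3338])
c=load('w8'); im=c['img'].astype(int)
s=lambda c,uu,v,z: ((px2w(c,uu,v,z,True)[:2]-tip)@u).round(4)
print([(v,*im[v,321]) for v in range(252,264,2)],'green rear',s(c,321,257,.103))
print([(v,*im[v,260]) for v in range(20,150,6)])
w=grab('wrist','w10'); im=w['img'].astype(int)
print([(v,*im[v,322]) for v in range(36,100,3)],'block rear s(v):',[(v,s(w,322,v,.101)) for v in (42,48,54)],'knob end',[(v,s(w,322,v,.08)) for v in (80,86,90)])
E
```

```text
t 18.95 p [0.5166 0.0706 0.1263] head 70.33 tilt 0.32 q6 0.26 F [-1.1  0.2 -0.2] open 0.0856
[(252, np.int64(88), np.int64(137), np.int64(110)), (254, np.int64(78), np.int64(134), np.int64(109)), (256, np.int64(194), np.int64(166), np.int64(102)), (258, np.int64(204), np.int64(169), np.int64(100)), (260, np.int64(204), np.int64(168), np.int64(101)), (262, np.int64(204), np.int64(169), np.int64(101))] green rear -0.082
[(20, np.int64(63), np.int64(39), np.int64(29)), (26, np.int64(65), np.int64(38), np.int64(27)), (32, np.int64(73), np.int64(43), np.int64(29)), (38, np.int64(69), np.int64(42), np.int64(27)), (44, np.int64(72), np.int64(45), np.int64(32)), (50, np.int64(68), np.int64(38), np.int64(29)), (56, np.int64(67), np.int64(42), np.int64(28)), (62, np.int64(71), np.int64(45), np.int64(33)), (68, np.int64(69), np.int64(44), np.int64(29)), (74, np.int64(71), np.int64(45), np.int64(32)), (80, np.int64(71), np.int64(46), np.int64(31)), (86, np.int64(71), np.int64(43), np.int64(30)), (92, np.int64(73), np.int64(46), np.int64(32)), (98, np.int64(74), np.int64(45), np.int64(32)), (104,
[... 970 characters left out ...]
t64(69)), (72, np.int64(172), np.int64(139), np.int64(79)), (75, np.int64(159), np.int64(128), np.int64(72)), (78, np.int64(157), np.int64(125), np.int64(70)), (81, np.int64(154), np.int64(123), np.int64(69)), (84, np.int64(136), np.int64(109), np.int64(59)), (87, np.int64(64), np.int64(48), np.int64(26)), (90, np.int64(143), np.int64(144), np.int64(140)), (93, np.int64(137), np.int64(131), np.int64(122)), (96, np.int64(178), np.int64(180), np.int64(179)), (99, np.int64(183), np.int64(185), np.int64(182))] block rear s(v): [(42, np.float64(-0.1282)), (48, np.float64(-0.131)), (54, np.float64(-0.1338))] knob end [(80, np.float64(-0.1433)), (86, np.float64(-0.1464)), (90, np.float64(-0.1485))]
```

Green's rear face is 82 mm out and the cap's mouth about 83 mm, so everything is home and the tool is clear. Handing in.

>>> servo_tool(motion=[0,0,-0.3,0,-1,0,0,-0.3,0,-1,0,0,-0.3,0,-1,0,0,-0.3,0,-1])

```text
t: 19.4
tool_pos: [0.5136, 0.071, 0.1669]
orientation: [-0.001, 0.817, 0.576, -0.001]
ft_force: [0.5, -0.4, -0.3]
opening: 0.0852
finger_force: 0.0
```

```bash
python3 -c "
from cell import arm
print(arm.finish_job())"
```

```text
the job is handed in; nothing more can be done
None
```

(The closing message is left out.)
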